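# Lock a fresh filter canister into the bench fume extractor and hook it down

## Robot

A 7-joint arm with a two-finger parallel gripper is mounted at the origin on the work surface. World frame = base frame: x ahead of the robot, y to its left, z up, the work surface at z = 0. Lengths are in m, angles in rad, forces in N, time in s.
With the tool pointing down it reaches from about 0.4 to 0.9 m from the base axis. Payload 5.5 kg.
Tool frame: the origin (TCP) lies midway between the tips of the shut fingers; the grasp point (between the pads) lies 19 mm behind it (ctrl.grip_point_offset is the distance from the TCP to the grasp point, in m); z points along the fingers, x is the direction in which the jaws open and shut, and the axes are right-handed (so a half turn about z gives the same grasp; the last joint's range is limited). The gripper opens to 85 mm and grips with 20 to 120 N. Pads are 22 mm wide; open, the fingers measure 114 mm over their backs; the gripper's body (76 mm by 85 mm) begins 54 mm behind the grasp point. The pads swing forward as they close: fully open they stand 13 mm farther back than shut.
Start: joints at [-0.92, 0.501, -0.427, 1.55, 0.221, 1.138, -0.21], TCP at [0.246, 0.602, 0.231] pointing down, gripper open.
Joint ranges: [-2.88, 2.88], [-0.31, 2.03], [-1.54, 1.56], [0.2, 2.42], [-1.41, 4.55], [0.19, 2.02], [-2.57, 2.57]. Speed limits (rad/s): [2.57, 2.57, 3.14, 3.14, 3.14, 3.14, 3.14].

## Interface

Orientations are given as a 3x3 rotation matrix whose columns are the frame's x, y, z axes.
In Python, from plant import ctrl gives the robot as it stands. Calls block until the motion is done:
- ctrl.movep(position, orientation): joint-space move of the TCP to a pose.
- ctrl.movel(position, ori=None, max_speed=0.15): straight line of the TCP; ori=None keeps the orientation; max_speed is the mean speed in m/s.
- ctrl.set_joints(angles): joint-space move.
- ctrl.grip(opening): opening from 0.0 (shut) to 1.0 (fully open); the grip force is fixed at half the most; returns when the fingers have stopped.
- ctrl.dwell(seconds).
- ctrl.inverse_kinematics(position, orientation): joint angles nearest the present ones, or None.
- ctrl.sense(): the state.
- ctrl.read_camera(name): name is "side" or "top"; returns a dict with "color" (420x560x3 uint8, blue, green, red), "fx", "fy", "cx", "cy" (pixels), "rvec" (rotation vector, rad) and "tvec" (3), from world to camera coordinates, as OpenCV has them. Camera axes: x right, y down, z forward; pixel columns grow to the right and rows downward; lengths in m; the calibration is good to about 2 mm. A picture is of the moment at which its call begins. There is no depth.
A pose or a line that the arm cannot do raises ctrl.PlanningError and nothing moves.
- ctrl.sign_off(): hands the job in, once; it reports no verdict.
The state is a dict: "time_s": time; "joint_positions": joint angles; "joint_vel": joint speeds; "joint_torque": joint torques, N m; "tool_pos": TCP position; "ee_rot": TCP orientation; "ft_force": force on the tool from outside, world axes, zero at the start; "ft_torque": the same for the moment, N m; "gripper_width": opening from 0.0 (shut) to 1.0 (fully open).
Only numpy, scipy, OpenCV 4.12 (cv2) and the standard library are available. Lean on these libraries where they do the work, as an engineer would, in place of code of your own. Each camera call takes 0.05 s, during which the arm holds its last target.

## Task

Fit the fresh white-and-green filter canister to the fume extractor: lower its brass lugs into the entry slots, push it down against the spring, twist it about a quarter turn clockwise (seen from above) and let the spring lift it into its lock. Then swing the raised hook arm over and push its hook down onto the canister's green bar until the red latch snaps shut behind the bar, and let go. Leave the spent canister and everything else on the table where it is.

Things in the scene. Friction and masses are not known exactly. Their poses are not given: they have to be found in the camera images.
- fresh: The fresh filter canister, loose, standing upright, 144 mm tall, 0.2 to 0.4 kg. White shell 72 mm across with a green band, 45 to 100 mm above its underside; below it a black neck 51 mm across, its foot tapering to 43 mm over the lowest 6 mm. A green bar on top. Origin: centre of the underside, z up, x along bar and lugs. A half turn about z looks and fits the same.
- fresh_bar (a point): Middle of the fresh canister's green round bar, on its axis, 136 mm above its underside and 36 mm above its lid. The bar is 16 mm thick, runs along the canister's x and is 52 mm long between its end posts (8 mm thick, 16 mm wide, up to 144 mm high). Axes as the canister's.
- fresh_lug (a point): Centre of the brass bayonet lug on the canister's +x side; its twin is on the -x side. Each reaches 34 mm from the canister's axis, is 12 mm wide and lies 14 to 23 mm above the canister's underside.
- spent: The spent canister, same shape and size as the fresh one, grey with a brown band and black bar. Not to be used. Origin: centre of the underside.
- extractor: Fume extractor, fixed: grey base plate (170 mm in x, y = -60 to 215 mm, 18 mm thick), round grey bayonet socket 94 mm across with its rim 65 mm high, white motor housing (x within 60, y = 75 to 200 mm, 135 mm high, a disc on its far end to y = 220 mm) carrying the hook arm. Origin: on the socket's upright axis at table height; +y to the housing.
- entry_mark (a point): Green mark on the socket rim at one of the two opposite entry slots (17 mm wide, bore 54 mm across), 75 degrees anticlockwise, seen from above, from the extractor's x axis. The canister enters with its x axis at +75 degrees to the extractor's x (or a half turn from that), lugs in the slots.
- lock_mark (a point): Orange mark on the rim at one of the two lock pockets, on the extractor's x axis. After a clockwise turn of 75 degrees the canister's x is parallel to the extractor's; a stop lies 5 degrees further. Let up there, the spring lifts it till its underside is 30 mm above the table, lugs 7 mm up in the pockets, and it cannot turn back; its bar is then 166 mm high.
- plunger (a joint): Spring plate in the socket, m pressed down. It meets the canister's underside 48 mm above the table (0) and pushes up at 600 N/m. At 0.028 the canister's underside is at 20 mm and its shoulder is on the rim: lowest, 17 N of spring less its weight. The lugs pass under the rim only while the underside is below 22 mm. Locked: 0.018. Let up short of the lock, it does not lock.
- hook_arm (a joint): Hinge of the steel hook arm, rad. 0: level, pointing from the hinge over the socket along the extractor's -y, hook over the locked canister's bar. Grows as it swings up and back: 1.57 upright, 2.25 at most. It starts raised. Stiff (about 0.3 N m), stays where left. The arm is 16 mm thick along the extractor's x; its centre line runs 18 mm above the hinge line when level.
- hook_mouth (a point): Middle of the hook's throat, where the bar sits: 125 mm along the arm from the hinge, level with it. The mouth opens downwards when the arm is level, 28 mm wide; the prongs reach 30 mm below the hinge line, the throat's top is 9 mm above it.
- hook_hinge (a point): Middle of the hook arm's hinge, 125 mm from the socket axis along the extractor's +y, 166 mm above the table; axes as the extractor's. The hinge line is the extractor's x.
- hook_handle (a point): Middle of the black handle at the arm's free end: 19 mm wide along x, 40 mm long along the arm, 21 mm thick. It lies 169 mm along the arm from the hinge and 18 mm above the hinge line (arm level), 44 mm beyond the hook's mouth. Turns with the arm; its -y points along the arm away from the hinge.
- latch (a joint): The red sprung latch across the hook's mouth, rad. 0 shut (it leaves 14 mm of the mouth open); up to 1.4 as the bar pushes it up into the hook. It snaps back to 0 once the bar is past, with the arm at about 0.04 or lower; once latched, the arm cannot rise above about 0.12. Pushing it past the bar takes 1 to 4 N.
- cup: White plastic cup upside down, 74 mm across at the foot, 92 mm tall. Origin: underside.
- tape: Roll of pale tape lying flat, 90 mm across, 24 mm high. Origin: underside.
- glue: Glue bottle, 48 mm across, 130 mm tall, upright. Origin: underside.
- truss: Three-sided card and dowel model truss, 260 mm long along its x, 100 mm wide with dowel ends, 75 mm high. Origin: underside.
- driver: Screwdriver with blue handle, 170 mm long, lying along its x. Origin: underside of the middle.
- block: Wood block, 90 x 50 x 40 mm (x, y, z). Origin: underside.
There are look-alikes about, which are no part of the job. Leave any purple look-alike of the fresh alone.

How it is judged:
On the way, in this order (a step that is already met when the one before it is completed fails the run):
1. the fresh canister is locked in the socket: turned to the lock and raised into its pockets by the spring (z of fresh in the frame of extractor between 0.0255 and 0.0345 m and horizontal distance between fresh and extractor below 0.006 m and angle between the x axis of fresh and the x axis of extractor, either way round below 0.17 rad and angle between fresh's own z axis and vertical below 0.1 rad), for 0.2 s.
2. the hook is down over the canister's bar with its latch shut behind it (all of step 1 and value of joint hook_arm below 0.15 rad and value of joint latch below 0.2 rad), for 0.2 s.
At the end, for the whole second after the job is handed in: The fresh canister is at rest, upright, locked in the socket (underside 25.5 to 34.5 mm above the table, within 6 mm of the socket axis, x axis within 0.17 rad of the extractor's), the hook arm is down (below 0.15 rad) with the latch shut (below 0.2 rad) behind the bar (all of step 2 and linear speed of fresh below 0.02 m/s); the robot touches nothing.
It fails at once if the spent canister is moved by more than 30 mm or tipped over (distance of spent from where it was at the start of the episode above 0.03 m or angle between spent's own z axis and vertical above 0.5 rad).
It fails at once if the cup, tape, glue bottle, truss, screwdriver or wood block is moved by more than 30 mm (distance of any of cup, tape, glue, truss, driver, block from where it was at the start of the episode above 0.03 m).
It fails at once if the cup or the glue bottle is tipped over (angle between any of cup, glue's own z axis and vertical above 0.5 rad).
It also fails if it takes over 72 s, if anything falls off the work surface, if the arm or the gripper's body presses on something with over 40 N, if the wrist force passes 120 N, or if a joint passes its speed limit or range.

## Working session

There is one attempt and no reset: what is moved stays moved. The work goes in short steps, each a Python script; the robot and the scene stay as the last script left them, time stands still between calls to the robot, and variables do not carry over. Pictures are saved under pics/ and viewed, and the job is handed in when it is done.

```bash
ls; mkdir -p pics; python3 - <<'E'
from plant import ctrl
import cv2,pickle
for n in("side","top"):
    c=ctrl.read_camera(n); pickle.dump(c,open(f"{n}0.pkl","wb")); cv2.imwrite(f"pics/{n}0.png",c["color"]); print(n,c["fx"],c["fy"],c["cx"],c["cy"],c["rvec"],c["tvec"])
s=ctrl.sense();print(s["time_s"],s["tool_pos"],s["ee_rot"],s["ft_force"],s["gripper_width"],ctrl.grip_point_offset)
E
```

```text
pics
side 386.01803021325225 386.01803021325225 284.2099597730925 205.5043070339184 [ 2.13121531 -0.53221486  0.27608124] [-0.45283408  0.2297861   0.96679892]
top 423.1833380762186 423.1833380762186 280.1593855193934 212.18482575500306 [ 2.20882292 -2.1771307   0.10870258] [-0.06549111  0.49295154  1.41484197]
0.1 [0.24560867 0.60112379 0.23035275] [[ 3.78170995e-01  9.25735456e-01 -7.50412649e-04]
 [ 9.25734019e-01 -3.78171732e-01 -1.63306493e-03]
 [-1.79557096e-03 -7.71047262e-05 -9.99998385e-01]] [-0.13375864  0.23684985 -0.57283138] 0.9988965052824501 0.0187
```

View pics/side0.png

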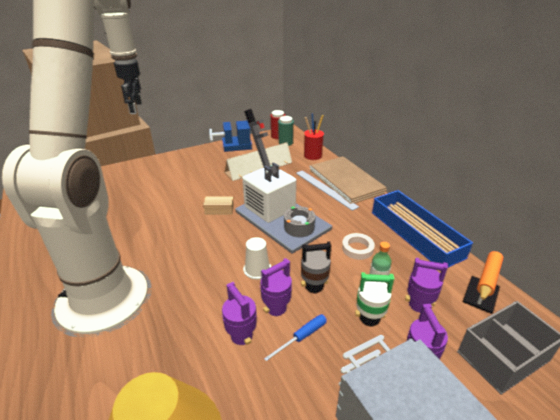

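View pics/top0.png

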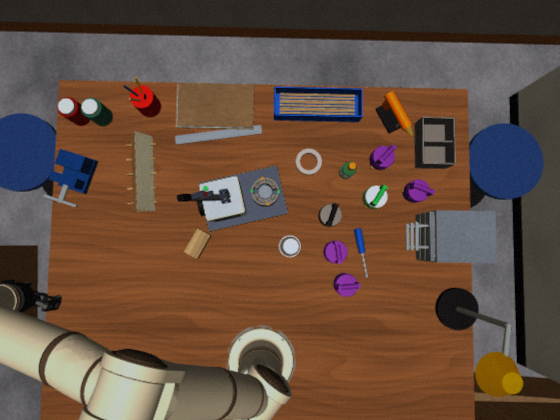

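The fresh canister (white shell, green band and bar) is at side (374,298) and top (376,196). It could be confused with:
- **Purple look-alikes:** side (239,316), (276,288), (425,286) and (427,333); top (346,285), (336,252), (383,157) and (418,190).
- **Spent canister (grey/brown):** side (316,266), top (331,215).
- **Green glue bottle:** side (381,262), top (348,170).
- **White cup:** side (256,257), top (290,246).

Next I'll check the choice in enlarged crops.

```bash
python3 - <<'E'
import cv2
s=cv2.imread("pics/side0.png");t=cv2.imread("pics/top0.png")
def crop(im,x0,y0,w,h,k,name):
    c=cv2.resize(im[y0:y0+h,x0:x0+w],None,fx=k,fy=k,interpolation=cv2.INTER_CUBIC)
    for x in range(x0-x0%10+10,x0+w,10):
        cv2.line(c,((x-x0)*k,0),((x-x0)*k,4 if x%50 else 12),(255,255,255),1)
        if x%20==0: cv2.putText(c,str(x),((x-x0)*k-10,20),0,.35,(255,255,255),1)
    for y in range(y0-y0%10+10,y0+h,10):
        cv2.line(c,(0,(y-y0)*k),(6,(y-y0)*k),(255,255,255),1)
        if y%20==0: cv2.putText(c,str(y),(8,(y-y0)*k+4),0,.35,(255,255,255),1)
    cv2.imwrite(name,c)
crop(s,320,240,100,90,6,"pics/c_side_fresh.png")
crop(t,310,140,130,90,6,"pics/c_top_fresh.png")
crop(s,225,150,110,100,6,"pics/c_side_ext.png")
crop(t,175,155,120,80,6,"pics/c_top_ext.png")
E
```

```text
(no output)
```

View pics/c_side_fresh.png

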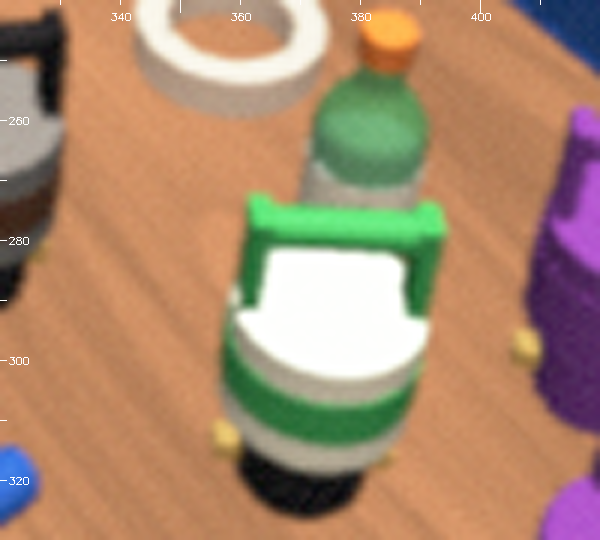

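View pics/c_top_fresh.png

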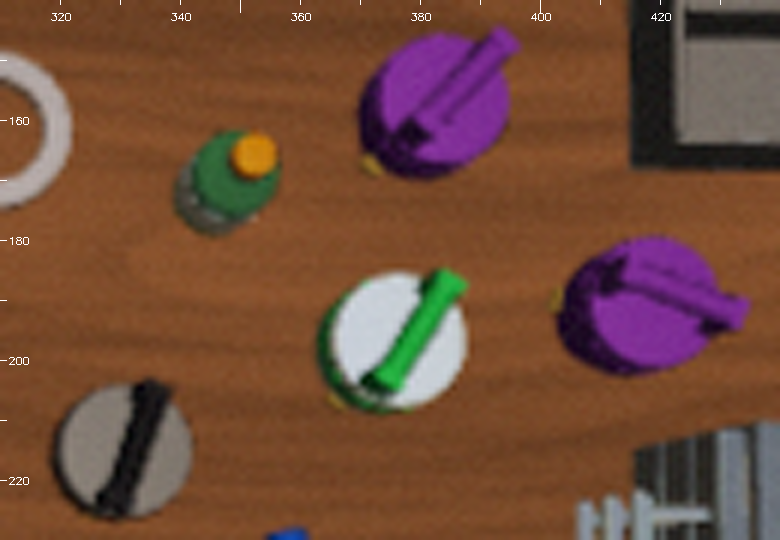

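View pics/c_side_ext.png

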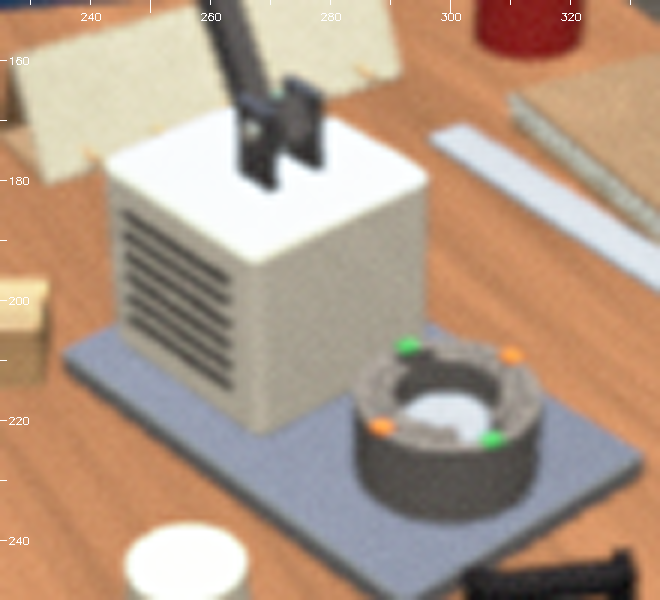

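View pics/c_top_ext.png

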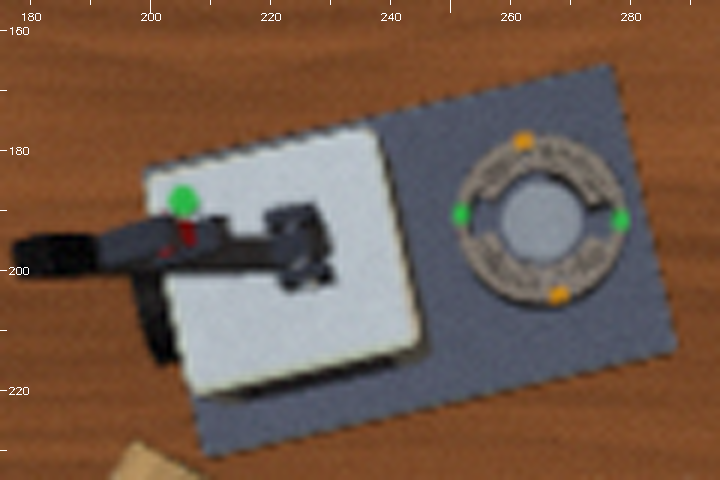

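```bash
cat > h.py <<'E'
import numpy as np,cv2,pickle
from scipy.optimize import least_squares
def load(n,k=0): return pickle.load(open(f"{n}{k}.pkl","rb"))
def proj(c,P):
    K=np.array([[c["fx"],0,c["cx"]],[0,c["fy"],c["cy"]],[0,0,1]])
    return cv2.projectPoints(np.atleast_2d(np.array(P,float)),np.array(c["rvec"]),np.array(c["tvec"]),K,None)[0][:,0]
def back(c,uv,z):
    R=cv2.Rodrigues(np.array(c["rvec"]))[0];C=-R.T@np.array(c["tvec"])
    d=R.T@np.array([(uv[0]-c["cx"])/c["fx"],(uv[1]-c["cy"])/c["fy"],1]);return C+d*(z-C[2])/d[2]
def Rz(a): return np.array([[np.cos(a),-np.sin(a),0],[np.sin(a),np.cos(a),0],[0,0,1]])
E
cat > fit.py <<'E'
from h import *
S,T=load("side"),load("top")
def fit(pts,p0,extra=False):
    def res(p):
        r=[]
        for cam,f,uv in pts:
            P=np.array(f(p[3] if extra else None))
            r.append(proj(cam,Rz(p[2])@P+[p[0],p[1],0])[0]-uv)
        return np.concatenate(r)
    o=least_squares(res,p0,loss="soft_l1");return o.x,res(o.x).reshape(-1,2)
m=np.radians(75)
def mk(a): return lambda r:(r*np.cos(a),r*np.sin(a),.065)
c=lambda x,y,z:(lambda r:(x,y,z))
E=[(T,mk(0),(262.3,178.5)),(T,mk(np.pi),(268.3,204)),(T,mk(m),(251.8,190.7)),(T,mk(m+np.pi),(278.5,191.7)),
(S,mk(m),(293,207.5)),(S,mk(m+np.pi),(306.8,223)),(S,mk(0),(310.3,209)),(S,mk(np.pi),(288.7,221)),
(T,c(.085,-.06,.018),(276.7,165.8)),(T,c(-.085,-.06,.018),(287.7,212.5)),(T,c(-.085,.215,.018),(209.7,231.2)),
(S,c(.085,-.06,.018),(331.7,227.5)),(S,c(-.085,.215,.018),(236,209.2))]
g=back(T,(265,191),.065);print("guess",g)
x,r=fit(E,[g[0],g[1],0,.04],True);print("ext",x,np.degrees(x[2]));print(r.round(1).tolist())
for nm,s in(("T",T),("S",S)):
    x1,r1=fit([e for e in E if e[0] is s],x,True);print(nm,x1)
F=[(T,c(.03,0,.144),(384.5,187.5)),(T,c(-.03,0,.144),(373.8,203.8)),(T,c(0,0,.1),(376.7,197)),
(S,c(-.03,0,.144),(363.5,274.2)),(S,c(.03,0,.144),(391.3,276.2)),(S,c(0,0,.136),(377.2,276.5))]
g=back(T,(376.7,197),.1);print("guess",g)
x,r=fit(F,[g[0],g[1],-.6]);print("fresh",x,np.degrees(x[2]));print(r.round(1).tolist())
for nm,s in(("T",T),("S",S)):
    x1,r1=fit([e for e in F if e[0] is s],x);print(nm,x1)
def pr(n,t,s,z): print(n,"top",back(T,t,z).round(3),"side",back(S,s,z).round(3))
pr("glue",(352.5,165.7),(384.5,242.5),.13); 
E
python3 fit.py
```

```text
guess [ 0.55952618 -0.00650288  0.065     ]
ext [ 0.55976222 -0.0075826   0.24122221  0.04359502] 13.821014672465486
[[0.1, -0.4], [-0.0, -0.2], [0.3, -0.3], [0.1, -0.3], [-0.5, 0.2], [-0.1, 0.4], [-0.4, 0.6], [-0.2, 0.4], [0.3, -1.1], [0.6, 0.5], [-0.8, 0.1], [1.1, -2.1], [-1.8, -1.2]]
T [ 0.55907961 -0.00723871  0.24433737  0.04367561]
S [ 0.56045242 -0.00795081  0.2230602   0.04341821]
guess [ 0.54154548 -0.36731017  0.1       ]
fresh [ 0.54433311 -0.36524476 -0.58791291] -33.68492859637239
[[0.3, -0.8], [0.5, -1.4], [-0.6, -0.9], [-0.7, 0.1], [-0.2, 0.1], [-0.8, 1.5]]
T [ 0.5410516  -0.36492252 -0.57715525]
S [ 0.54636029 -0.36456672 -0.58483793]
glue top [ 0.637 -0.283  0.13 ] side [ 0.642 -0.277  0.13 ]
```

The fresh canister is confirmed: white shell, green band and bar. Both cameras agree to about 3–5 mm. Next I'll plan the yaw choices.

```bash
cat >> h.py <<'E'
EX=np.array([.5598,-.0076]);EA=.243
FX=np.array([.5440,-.3650]);FA=-.585
def ori(canyaw,flip=0):
    # tool x = canister y (yaw+90) , z down
    a=canyaw+np.pi/2+flip*np.pi
    x=np.array([np.cos(a),np.sin(a),0]);z=np.array([0,0,-1.]);return np.column_stack([x,np.cross(z,x),z])
E
python3 - <<'E'
from h import *
from plant import ctrl
for fl in(0,1):
    print("grasp",fl,[None if (q:=ctrl.inverse_kinematics([*FX,z],ori(FA,fl))) is None else np.round(q,2) for z in(.117,.33)])
    for k in(-1,0,1):
        for d in(75,30,0,-5):
            q=ctrl.inverse_kinematics([*EX,.16],ori(EA+np.radians(d)+k*np.pi,fl)); print(fl,k,d,None if q is None else np.round(q,2))
E
```

```text
grasp 0 [array([ 0.34,  0.61,  0.3 ,  1.65, -0.22,  0.92,  1.7 ]), array([ 0.15,  0.45,  0.57,  1.44, -0.24,  1.32,  1.73])]
0 -1 75 [-0.11  0.39  0.09  1.86 -0.04  0.89 -0.01]
0 -1 30 [-0.18  0.39  0.19  1.86 -0.09  0.89 -0.76]
0 -1 0 [-0.22  0.4   0.24  1.86 -0.12  0.89 -1.26]
0 -1 -5 [-0.23  0.4   0.25  1.86 -0.12  0.89 -1.34]
0 0 75 [-0.93  0.86  1.36  1.89 -0.91  1.21 -2.42]
0 0 30 [ 0.21  0.41 -0.3   1.85  0.15  0.91  2.17]
0 0 0 [ 0.14  0.4  -0.21  1.85  0.1   0.9   1.69]
0 0 -5 [ 0.13  0.4  -0.2   1.85  0.1   0.9   1.61]
0 1 75 [-0.11  0.39  0.09  1.86 -0.04  0.89 -0.01]
0 1 30 [-0.18  0.39  0.19  1.86 -0.09  0.89 -0.76]
0 1 0 [-0.22  0.4   0.24  1.86 -0.12  0.89 -1.26]
0 1 -5 [-0.23  0.4   0.25  1.86 -0.12  0.89 -1.34]
grasp 1 [array([ 0.08,  0.69,  0.68,  1.66, -0.51,  0.98, -1.21]), array([ 0.08,  0.47,  0.68,  1.44, -0.3 ,  1.33, -1.37])]
1 -1 75 [-0.93  0.86  1.36  1.89 -0.91  1.21 -2.42]
1 -1 30 [ 0.21  0.41 -0.3   1.85  0.15  0.91  2.17]
1 -1 0 [ 0.14  0.4  -0.21  1.85  0.1   0.9   1.69]
1 -1 -5 [ 0.13  0.4  -0.2   1.85  0.1   0.9   1.61]
1 0 75 [-0.11  0.39  0.09  1.86 -0.04  0.89 -0.01]
1 0 30 [-0.18  0.39  0.19  1.86 -0.09  0.89 -0.76]
1 0 0 [-0.22  0.4   0.24  1.86 -0.12  0.89 -1.26]
1 0 -5 [-0.23  0.4   0.25  1.86 -0.12  0.89 -1.34]
1 1 75 [-0.93  0.86  1.36  1.89 -0.91  1.21 -2.42]
1 1 30 [ 0.21  0.41 -0.3   1.85  0.15  0.91  2.17]
1 1 0 [ 0.14  0.4  -0.21  1.85  0.1   0.9   1.69]
1 1 -5 [ 0.13  0.4  -0.2   1.85  0.1   0.9   1.61]
```

```bash
python3 - <<'E'
from h import *
from plant import ctrl
def st(n): s=ctrl.sense(); print(n,round(s["time_s"],2),s["tool_pos"].round(4) if hasattr(s["tool_pos"],"round") else s["tool_pos"],np.round(s["ft_force"],1),round(s["gripper_width"],3))
p=ctrl.sense()["tool_pos"]
ctrl.movel([p[0],p[1],.46],max_speed=.3);st("up")
ctrl.movep([.52,0,.46],ori(FA,0));st("mid")
ctrl.movep([*FX,.30],ori(FA,0));st("above")
ctrl.grip(.6);st("g")
c=ctrl.read_camera("top");cv2.imwrite("pics/top1.png",cv2.resize(c["color"][130:250,290:450],None,fx=5,fy=5))
E
```

```text
up 1.01 [0.2455 0.6005 0.4581] [-0.2 -1.  -0. ] 1.001
mid 3.36 [0.5201 0.0014 0.4599] [-0.1  0.7 -0. ] 1.001
above 4.84 [ 0.5454 -0.3633  0.3007] [-0.2  0.4  0.4] 1.002
g 5.28 [ 0.5442 -0.3647  0.3002] [-0.4 -0.2  0.1] 0.6
```

View pics/top1.png

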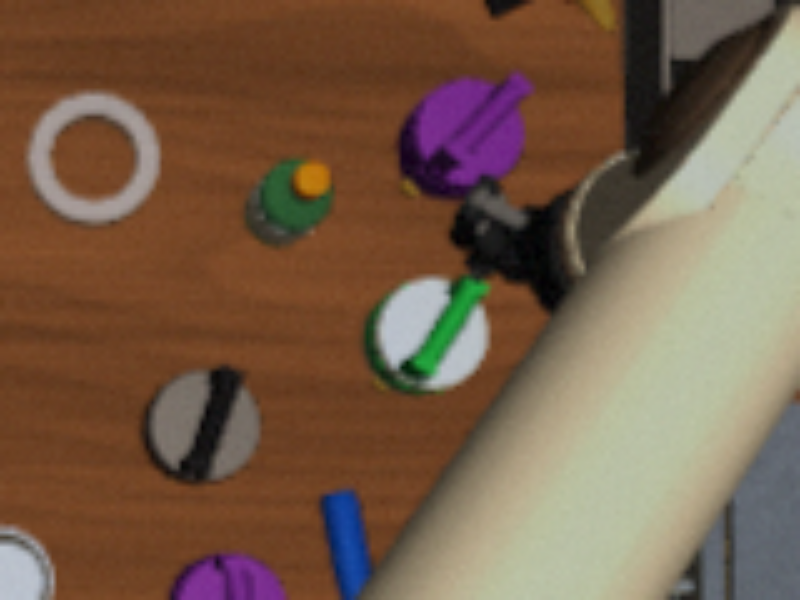

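The canister stands undisturbed (crop (430,330)) and the gripper is above it, offset in the image only by perspective. Next I descend to the bar, with a look from the side camera before closing.

```bash
cat >> h.py <<'E'
def st(ctrl,n): s=ctrl.sense(); print(n,round(s["time_s"],2),np.round(s["tool_pos"],4),"F",np.round(s["ft_force"],1),"T",np.round(s["ft_torque"],2),"g",round(s["gripper_width"],3)); return s
E
python3 - <<'E'
from h import *
from plant import ctrl
ctrl.movel([*FX,.17],max_speed=.15);st(ctrl,"170")
ctrl.movel([*FX,.119],max_speed=.08);st(ctrl,"119")
c=ctrl.read_camera("side");cv2.imwrite("pics/side2.png",cv2.resize(c["color"][210:340,300:440],None,fx=5,fy=4.5))
E
```

```text
170 6.34 [ 0.5446 -0.3656  0.1711] F [0.3 0.  0.1] T [0.02 0.   0.06] g 0.598
119 7.12 [ 0.5441 -0.3652  0.119 ] F [-0.6  0.4 -0.4] T [-0.08 -0.03 -0.01] g 0.599
```

View pics/side2.png

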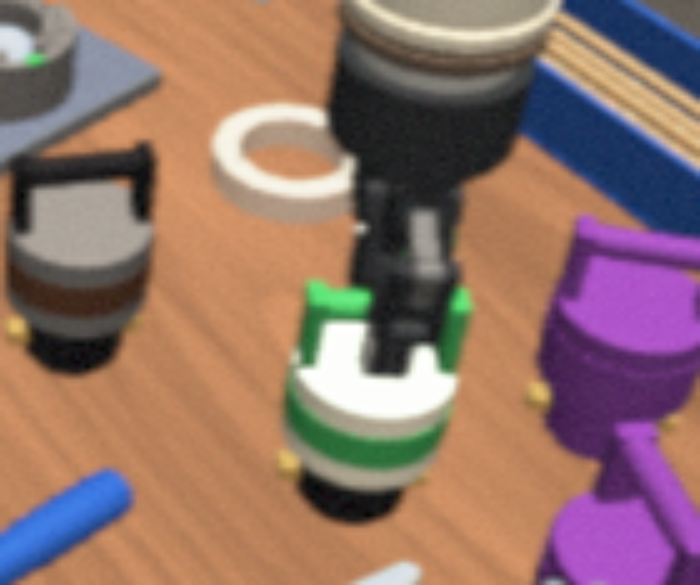

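```bash
python3 - <<'E'
from h import *
S=load("side")
for nm,l in(("barmid",(0,0,.136)),("tip near",(0,-.025,.124)),("tip far",(0,.025,.124)),("body",(0,0,.19)),("flange",(0,0,.27)),("post-",(-.03,0,.144)),("post+",(.03,0,.144))):
    p=proj(S,Rz(FA)@np.array(l)+[*FX,0])[0]; print(nm,((p-[300,210])*[5,4.5]).round())
E
```

```text
barmid [381. 306.]
tip near [383. 362.]
tip far [372. 286.]
body [399. 223.]
flange [428.  87.]
post- [313. 290.]
post+ [455. 298.]
```

The near fingertip (crop (388,365)) and the bar posts ((327,292) and (460,300)) sit within about 2 mm of the predicted positions. I'll close and lift.

```bash
python3 - <<'E'
from h import *
from plant import ctrl
ctrl.movel([*FX,.117],max_speed=.08)
ctrl.grip(0.0);st(ctrl,"closed")
ctrl.movel([*FX,.33],max_speed=.2);ctrl.dwell(.2);st(ctrl,"lifted")
a=EA+np.radians(75)-np.pi
ctrl.movep([EX[0],EX[1],.25],ori(a,0));ctrl.dwell(.3);s=st(ctrl,"above socket");print(s["ee_rot"])
for n in("side","top"):
    c=ctrl.read_camera(n); pickle.dump(c,open(f"{n}3.pkl","wb"))
    x0,y0=(225,80) if n=="side" else (200,130)
    cv2.imwrite(f"pics/{n}3.png",cv2.resize(c["color"][y0:y0+(170 if n=='side' else 110),x0:x0+130],None,fx=(4 if n=="side" else 6),fy=(3.5 if n=="side" else 5.4),interpolation=cv2.INTER_CUBIC))
E
```

```text
closed 7.85 [ 0.5443 -0.3651  0.1173] F [ 0.3 -0.9  2.1] T [-0.01 -0.03 -0.01] g 0.168
lifted 9.27 [ 0.5436 -0.3647  0.3287] F [ 0.4  0.2 -3.3] T [0.01 0.   0.01] g 0.168
above socket 10.98 [ 0.56   -0.0084  0.2501] F [-0.3  0.4 -2.5] T [ 0.04 -0.01  0.03] g 0.168
[[ 9.99801784e-01 -1.99076557e-02  2.79559932e-04]
 [-1.99076225e-02 -9.99801816e-01 -1.21061555e-04]
 [ 2.81914579e-04  1.15472185e-04 -9.99999954e-01]]
```

View pics/side3.png

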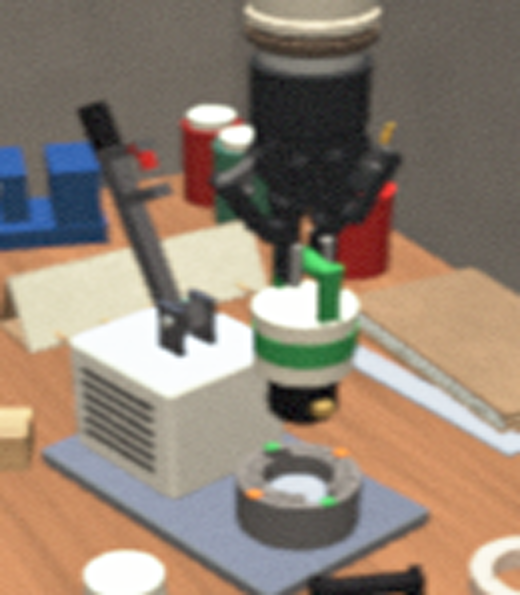

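View pics/top3.png

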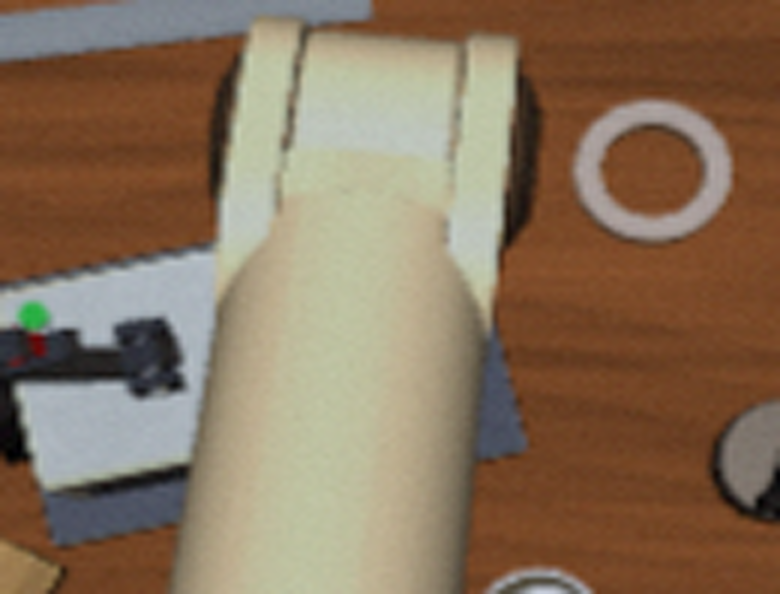

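The canister hangs upright above the socket and its front lug (crop (322,407)) points to the green slot mark (328,502). The top view is hidden by the arm, so I'll measure in the side view by overlaying the predicted outline.

```bash
cat > ov.py <<'E'
import sys
from h import *
def circ(r,z,n=72): t=np.linspace(0,2*np.pi,n); return np.c_[r*np.cos(t),r*np.sin(t),0*t+z]
def overlay(k,tcp,yaw,name,x0,y0,w,h,kx,dz=0,dx=0,dy=0,n="side"):
    S=load(n,k);im=cv2.resize(S["color"][y0:y0+h,x0:x0+w],None,fx=kx,fy=kx,interpolation=cv2.INTER_CUBIC)
    def draw(P,col):
        q=((proj(S,P)-[x0,y0]+.5)*kx).astype(np.int32);cv2.polylines(im,[q],False,col,1)
    b=np.array([tcp[0]+dx,tcp[1]+dy,tcp[2]+.0187-.136+dz])
    R=Rz(yaw)
    for r,z in((.036,.1),(.036,.045),(.0215,0)): draw(circ(r,z)+b,(0,0,255))
    draw((R@np.array([[-.034,0,.144],[.034,0,.144]]).T).T+b,(255,0,255))
    draw((R@np.array([[-.034,0,.0185],[-.03,0,.0185]]).T).T+b,(255,0,255))
    e=np.array([*EX,0])
    for r,z in((.047,.065),(.027,.065),(.047,.018)): draw(circ(r,z)+e,(255,0,0))
    for a in(EA,EA+np.radians(75)):
        for s in(0,np.pi): draw(np.array([[.04*np.cos(a+s),.04*np.sin(a+s),.065],[.047*np.cos(a+s),.047*np.sin(a+s),.065]])+e,(255,255,0))
    cv2.imwrite(name,im)
E
python3 - <<'E'
from ov import *
overlay(3,[.56,-.0084,.2501],EA+np.radians(75)-np.pi,"pics/ov3.png",270,135,60,90,7) if 0 else overlay(3,[.56,-.0084,.2501],EA+np.radians(75)-np.pi,"pics/ov3.png",275,138,65,98,6)
E
```

```text
(no output)
```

View pics/ov3.png

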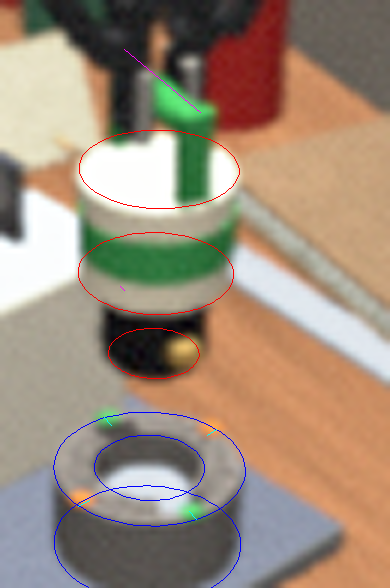

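The overlay matches the held canister and the socket to about 1–2 mm. I'll lower in steps, watching the forces.

```bash
python3 - <<'E'
from h import *
from plant import ctrl
x,y=EX
b=st(ctrl,"start");f0=b["ft_force"]
for z in(.195,.182,.177,.172,.168,.164):
    ctrl.movel([x,y,z],max_speed=.1 if z>.19 else .05)
    ctrl.dwell(.1)
    s=st(ctrl,z)
    d=np.array(s["ft_force"])-f0
    if np.abs(d).max()>10: print("stop");break
for n in("side",):
    c=ctrl.read_camera(n); pickle.dump(c,open(f"{n}4.pkl","wb"))
from ov import *
p=ctrl.sense()["tool_pos"]
overlay(4,p,EA+np.radians(75)-np.pi,"pics/ov4.png",265,140,80,98,6)
E
```

```text
start 11.08 [ 0.5599 -0.008   0.25  ] F [-0.9  0.2 -2.9] T [0.03 0.04 0.04] g 0.165
0.195 11.88 [ 0.5606 -0.0077  0.1959] F [-0.5  0.5 -2. ] T [-0.05  0.03 -0.05] g 0.165
0.182 12.39 [ 0.5597 -0.0076  0.1819] F [ 0.8  0.6 -1.9] T [ 0.01 -0.02 -0.01] g 0.166
0.177 12.74 [ 0.5601 -0.0073  0.1771] F [ 1.5  1.  -2.5] T [ 0.39 -0.37  0.03] g 0.167
0.172 13.09 [ 0.5596 -0.0075  0.1717] F [ 1.   1.9 -3.9] T [ 0.5  -0.45  0.05] g 0.166
0.168 13.44 [ 0.5596 -0.0076  0.1677] F [ 2.1  0.9 -3.8] T [ 0.62 -0.44  0.01] g 0.165
0.164 13.79 [ 0.5597 -0.0076  0.1638] F [ 0.2  2.6 -2.8] T [ 0.62 -0.63  0.04] g 0.167
```

View pics/ov4.png

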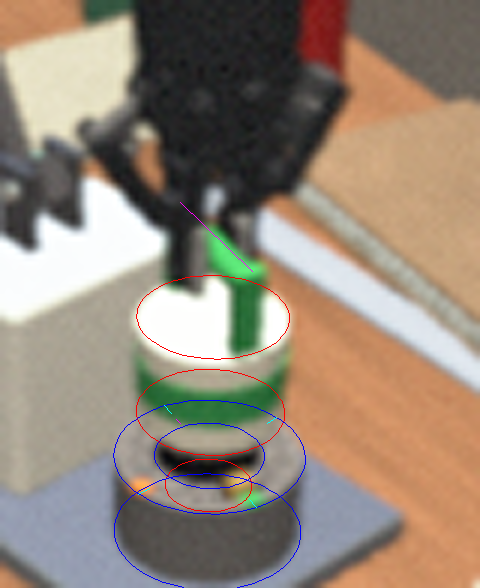

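There is no vertical resistance and the lug bottoms are about 4 mm below the rim, so both lugs are in the slots. The side load says I'm about 1 mm off towards −x and −y. I'll nudge and press on.

```bash
python3 - <<'E'
from h import *
from plant import ctrl
x,y=EX
for d in(.001,.002):
    ctrl.movel([x+d,y+d,.164],max_speed=.03);ctrl.dwell(.2);st(ctrl,d)
x+=.0015;y+=.0015
for z in(.158,.150,.144,.140,.1375):
    ctrl.movel([x,y,z],max_speed=.06);ctrl.dwell(.15);s=st(ctrl,z)
    if s["ft_force"][2]>25 or np.hypot(*s["ft_force"][:2])>12: print("stop");break
E
```

```text
0.001 14.29 [ 0.5606 -0.0067  0.1639] F [ 0.4 -0.2 -2.3] T [ 0.41 -0.14 -0.05] g 0.164
0.002 14.74 [ 0.5617 -0.0057  0.164 ] F [-0.2  1.2 -1.4] T [0.22 0.03 0.05] g 0.166
0.158 15.14 [ 0.5616 -0.006   0.1581] F [ 1.2  1.8 -0.3] T [ 0.43 -0.21  0.04] g 0.17
0.15 15.57 [ 0.5619 -0.0058  0.1504] F [0.9 3.4 3.9] T [ 0.65 -0.2   0.08] g 0.163
0.144 15.97 [ 0.5622 -0.0056  0.1447] F [1.2 3.4 5.7] T [ 0.79 -0.11  0.01] g 0.17
0.14 16.38 [ 0.5625 -0.0054  0.1413] F [ 0.   3.8 10.1] T [0.79 0.08 0.  ] g 0.168
0.1375 16.77 [ 0.5628 -0.0053  0.1393] F [-0.8  3.8 12.2] T [ 0.83  0.21 -0.03] g 0.162
```

```bash
python3 - <<'E'
from h import *
from plant import ctrl
x,y=EX[0]+.0015,EX[1]+.003
a0=EA-np.pi
ctrl.movel([x,y,.1375],max_speed=.05)
for z in(.136,.1345):
    ctrl.movel([x,y,z],max_speed=.06);ctrl.dwell(.15);s=st(ctrl,z)
if s["tool_pos"][2]>.1388: ctrl.movel([x,y,.1335],max_speed=.05);ctrl.dwell(.15);s=st(ctrl,"deeper")
p=s["tool_pos"]
for d in(65,50):
    ctrl.movep([x,y,.1340],ori(a0+np.radians(d),0));ctrl.dwell(.15);s=st(ctrl,d)
    R=s["ee_rot"];print("yaw rel",np.degrees(np.arctan2(R[1][0],R[0][0])-np.pi/2-a0)%180)
    if abs(s["ft_torque"][2])>2: print("stop");break
E
```

```text
0.136 17.43 [ 0.5627 -0.0048  0.1379] F [-1.3  2.  12.4] T [0.49 0.28 0.  ] g 0.166
0.1345 17.82 [ 0.563  -0.0047  0.1373] F [-4.   2.5 18.6] T [ 0.51  0.74 -0.  ] g 0.165
65 18.25 [ 0.5641 -0.004   0.1372] F [-1.6  3.1 18.6] T [ 0.74  0.3  -0.22] g 0.164
yaw rel 64.99663749151694
50 18.73 [ 0.5645 -0.0044  0.1372] F [-0.1  3.  17.8] T [ 0.68  0.04 -0.23] g 0.167
yaw rel 49.97207979430862
```

```bash
python3 - <<'E'
from h import *
from plant import ctrl
x,y=EX[0]+.0012,EX[1]+.0038
a0=EA-np.pi
for d in(33,16,4,-1):
    ctrl.movep([x,y,.1340],ori(a0+np.radians(d),0));ctrl.dwell(.12);s=st(ctrl,d)
    if abs(s["ft_torque"][2])>2.5: print("stop");break
R=s["ee_rot"];print("yaw rel",np.degrees(np.arctan2(R[1][0],R[0][0])-np.pi/2-a0))
c=ctrl.read_camera("side"); pickle.dump(c,open("side5.pkl","wb"))
from ov import *
p=s["tool_pos"]
overlay(5,p,EA,"pics/ov5.png",255,140,90,98,6)
E
```

```text
33 19.21 [ 0.5644 -0.0049  0.1371] F [ 1.6  0.9 17.7] T [ 0.1  -0.11 -0.21] g 0.168
16 19.68 [ 0.5642 -0.0055  0.1371] F [ 0.  -1.2 17.4] T [-0.07 -0.03 -0.19] g 0.165
4 20.09 [ 0.5642 -0.0056  0.1371] F [-0.4 -0.7 17.8] T [-0.1  -0.03 -0.19] g 0.168
-1 20.46 [ 0.5641 -0.0057  0.1371] F [-0.4 -0.8 19.5] T [-0.14  0.08  0.01] g 0.168
yaw rel -1.0849682264015097
```

View pics/ov5.png

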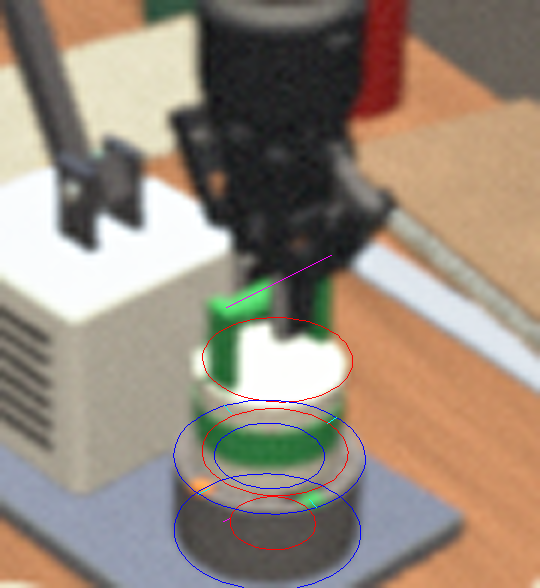

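The canister is down on the rim with its bar along the orange lock marks. Turning torque stayed small (about 0.2 N m). I'll let the spring lift it and check whether it locked before releasing.

```bash
python3 - <<'E'
from h import *
from plant import ctrl
x,y=EX[0]+.0012,EX[1]+.0025
a0=EA-np.pi
for z in(.138,.142,.146,.149):
    ctrl.movel([x,y,z],max_speed=.06);ctrl.dwell(.12);s=st(ctrl,z)
    if s["ft_force"][2]<-12: break
# check no turn-back
ctrl.movep([x,y,z],ori(a0+np.radians(3),0));ctrl.dwell(.15);st(ctrl,"turnback+3")
ctrl.movep([x,y,z],ori(a0+np.radians(-1),0));st(ctrl,"back")
E
```

```text
0.138 20.88 [ 0.5637 -0.0059  0.1403] F [ 1.1  1.6 12.1] T [ 0.29 -0.25  0.  ] g 0.166
0.142 21.24 [ 0.5634 -0.0058  0.1439] F [ 1.6 -0.  10.8] T [ 0.34 -0.34  0.01] g 0.164
0.146 21.61 [ 0.5628 -0.0056  0.147 ] F [3.7 0.8 6.8] T [ 0.16 -0.96  0.06] g 0.164
0.149 21.98 [ 0.562  -0.0052  0.1473] F [ 11.5   1.8 -14.8] T [ 0.14 -2.47  0.  ] g 0.164
turnback+3 22.38 [ 0.5617 -0.0051  0.1472] F [ 10.7   0.7 -14.6] T [ 0.24 -2.33 -0.47] g 0.163
back 22.62 [ 0.5614 -0.0046  0.1471] F [  9.8   2.2 -14.2] T [ 0.32 -2.17  0.39] g 0.163
```

It stopped rising at TCP 0.1473 (underside 30.0 mm) and resists turning back, so it is in the lock pockets. I'll release, back off upward, check, and measure the hook arm angle from the pictures.

```bash
python3 - <<'E'
from h import *
from plant import ctrl
a0=EA-np.pi
x,y=EX[0]+.0015,EX[1]+.0025
ctrl.movel([x,y,.147],max_speed=.06);st(ctrl,"pre")
ctrl.grip(.6);st(ctrl,"open")
ctrl.movel([x,y,.30],max_speed=.2)
# park clear of views: toward -y, above
ctrl.movep([.50,-.16,.42],ori(a0,0));st(ctrl,"away")
for n in("side","top"):
    c=ctrl.read_camera(n); pickle.dump(c,open(f"{n}6.pkl","wb"))
from ov import *
overlay(6,[*EX,.1473],EA,"pics/ov6.png",240,100,100,98,6)
overlay(6,[*EX,.1473],EA,"pics/ov6t.png",170,150,125,85,6,n="top")
E
```

```text
pre 22.88 [ 0.562  -0.0054  0.147 ] F [ 5.   0.6 -0.5] T [ 0.14 -1.24  0.06] g 0.165
open 23.32 [ 0.5607 -0.0052  0.1467] F [0.5 0.4 0.2] T [-0.06 -0.01 -0.06] g 0.599
away 25.07 [ 0.5003 -0.1578  0.4186] F [ 0.5  0.9 -0. ] T [0.04 0.03 0.  ] g 0.592
```

View pics/ov6.png

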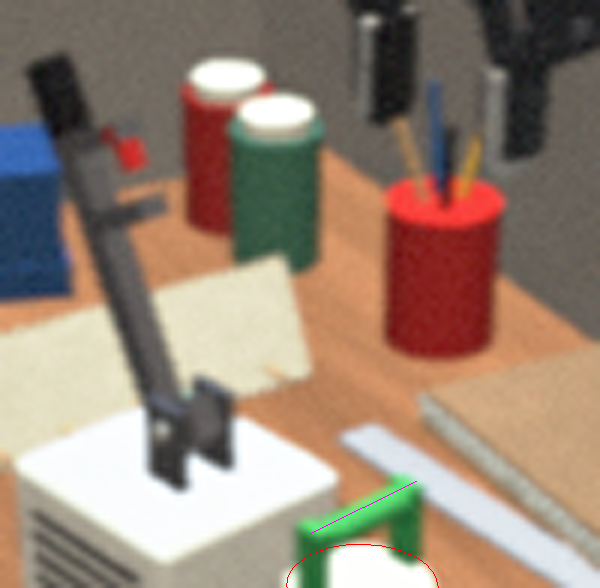

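View pics/ov6t.png

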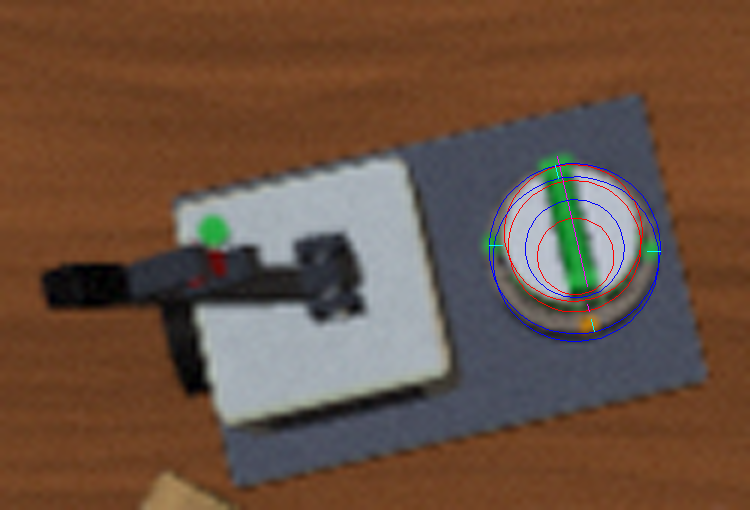

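The canister is locked, upright, and its bar lies along the orange marks. The hook arm is still raised: handle at side (248.7,115) and top (184.2,197.2). I'll fit its angle.

```bash
cat >> h.py <<'E'
def armpt(th,L,h,lx=0,org=None):
    d=np.array([0,-np.cos(th),np.sin(th)]);n=np.array([0,np.sin(th),np.cos(th)])
    return Rz(EA)@(np.array([lx,.125,.166])+L*d+h*n)+np.array([*(EX if org is None else org),0])
def tilt(phi):
    # jaws along ext x; approach z tilted from straight down by phi about ext x (phi>0: tool points toward ext +y)
    ex=Rz(EA)@np.array([1,0,0]);z=Rz(EA)@np.array([0,np.sin(phi),-np.cos(phi)]);x=-ex
    return np.column_stack([x,np.cross(z,x),z])
E
python3 - <<'E'
from h import *
S,T=load("side"),load("top")
for cam,uv in((S,(248.7,115)),(T,(184.2,197.2))):
    print([(t,(proj(cam,armpt(t,.169,.018))[0]-uv).round(1).tolist()) for t in(1.7,1.8,1.9,2.0,2.1,2.2)])
r=least_squares(lambda p:np.concatenate([proj(S,armpt(p[0],.169,.018))[0]-(248.7,115),proj(T,armpt(p[0],.169,.018))[0]-(184.2,197.2)]),[2.]);print(r.x,r.fun)
th=r.x[0]
print(armpt(th,.169,.018),armpt(0,.169,.018))
from plant import ctrl
print([ctrl.inverse_kinematics(armpt(t,.169,.018)+.0187*tilt(p)[:,2],tilt(p)) is not None for p in(0,.3,.6,-.3,-.6,-.9) for t in(th,1.5,1,.5,0)])
for p in(0,): print(np.round(ctrl.inverse_kinematics(armpt(th,.169,.018)+.0187*tilt(p)[:,2],tilt(p)),2))
E
```

```text
[(1.7, [12.3, -1.6]), (1.8, [8.7, -1.6]), (1.9, [5.4, -1.0]), (2.0, [2.3, 0.1]), (2.1, [-0.5, 1.8]), (2.2, [-3.0, 3.9])]
[(1.7, [19.4, -5.1]), (1.8, [13.6, -3.5]), (1.9, [8.3, -1.9]), (2.0, [3.3, -0.3]), (2.1, [-1.1, 1.2]), (2.2, [-5.1, 2.7])]
[2.0645934] [0.49063443 1.13113336 0.37712459 0.66879966]
[0.50663572 0.20685968 0.30627967] [ 0.57038708 -0.0503073   0.184     ]
[True, True, True, True, True, True, True, True, True, True, True, True, True, True, True, True, True, True, True, True, True, True, True, True, True, True, True, True, True, True]
[ 0.51  0.54 -1.29  1.73  0.54  1.29  2.49]
```

θ ≈ 2.06 rad. I'll grip the handle with jaws along the hinge line and trace the arc, trimming radially by the measured force.

```bash
cat >> h.py <<'E'
ORG=EX+np.array([.0008,.0022])
def tilt2(phi):
    R=tilt(phi).copy();R[:,0]*=-1;R[:,1]*=-1;return R
def pose(th,L,phi,dh=0,back=0):
    R=tilt2(phi);return armpt(th,L,.018+dh,org=ORG)+(.0187-back)*R[:,2],R
E
python3 - <<'E'
from h import *
from plant import ctrl
phi=-.3
for b in(.13,0): print(ctrl.inverse_kinematics(*pose(2.06,.172,phi,back=b)))
p,R=pose(2.06,.172,phi,back=.15)
s=ctrl.sense();q=s["tool_pos"]
ctrl.movel([q[0],q[1],.48],max_speed=.3)
ctrl.movep([p[0],p[1],.50],R);st(ctrl,"over")
ctrl.movel(p,R,max_speed=.2)
p,R=pose(2.06,.172,phi,back=.03);ctrl.movel(p,R,max_speed=.15);st(ctrl,"near");print(p)
for n in("side","top"):
    c=ctrl.read_camera(n); pickle.dump(c,open(f"{n}7.pkl","wb"))
    if n=="side": cv2.imwrite("pics/side7.png",cv2.resize(c["color"][40:170,190:320],None,fx=4.5,fy=4.5))
    else: cv2.imwrite("pics/top7.png",cv2.resize(c["color"][130:240,130:290],None,fx=5,fy=5))
E
```

```text
[-1.17840715  0.27481517  0.64233953  1.51403169  0.12290398  1.49741416
 -0.3184872 ]
[-1.05822525  0.31971723  0.55543803  1.72771911  0.12950751  1.22552106
 -0.32498482]
over 27.03 [0.4987 0.2451 0.5003] F [ 1.  -0.1 -0.1] T [ 0.25  0.06 -0.05] g 0.601
near 28.46 [0.5071 0.2137 0.3212] F [0.6 0.9 0.7] T [ 0.26  0.04 -0.05] g 0.603
[0.50644829 0.21304289 0.32016235]
```

View pics/side7.png

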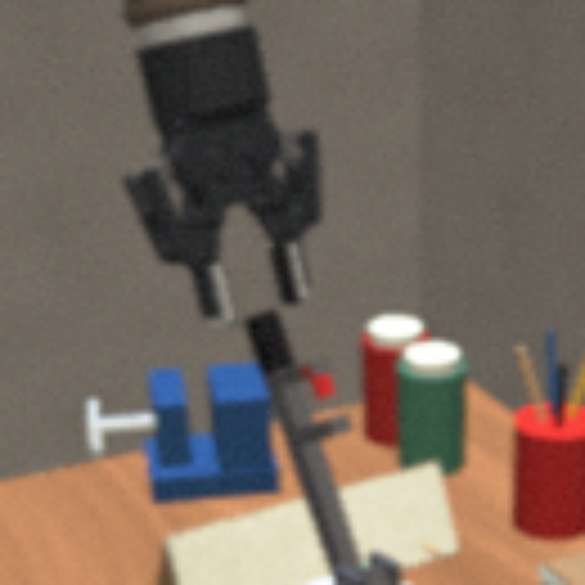

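View pics/top7.png

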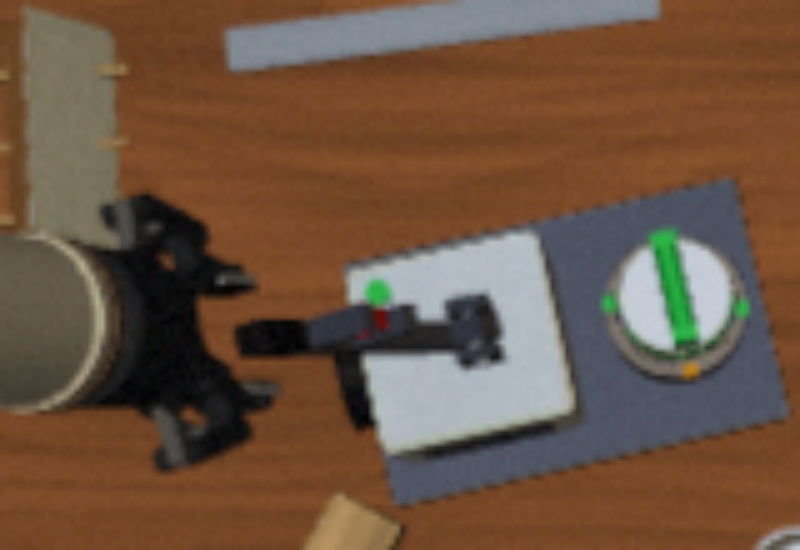

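The handle (side crop (268,340)) lies centred between the open fingers, with the tips just short of its end. I'll advance and grip.

```bash
python3 - <<'E'
from h import *
from plant import ctrl
p,R=pose(2.06,.172,-.3);ctrl.movel(p,R,max_speed=.12);st(ctrl,"at")
ctrl.grip(0.0);st(ctrl,"closed")
th=2.06;Lc=.172;
for th in(1.98,1.88,1.76):
    p,R=pose(th,Lc,-.3*th/2.06);ctrl.movel(p,R,max_speed=.12);s=st(ctrl,th)
    if np.linalg.norm(s["ft_force"])>30: print("stop");break
c=ctrl.read_camera("side");cv2.imwrite("pics/side8.png",cv2.resize(c["color"][40:190,190:340],None,fx=4,fy=4))
E
```

```text
at 28.96 [0.5086 0.2044 0.2917] F [ 0.9 -0.2 -0. ] T [0.31 0.06 0.05] g 0.595
closed 29.35 [0.5106 0.2055 0.2927] F [ 6.4  1.  -0.9] T [ 0.56 -0.49  0.09] g 0.212
1.98 29.62 [0.5135 0.1939 0.3001] F [ 6.1  1.3 -1.3] T [ 0.71 -0.72  0.22] g 0.211
1.88 29.91 [0.5171 0.1793 0.3077] F [ 6.7  2.1 -0.3] T [ 0.74 -0.69  0.22] g 0.212
1.76 30.23 [0.5216 0.1607 0.3149] F [4.8 1.3 0.5] T [ 0.71 -0.58  0.17] g 0.213
```

View pics/side8.png

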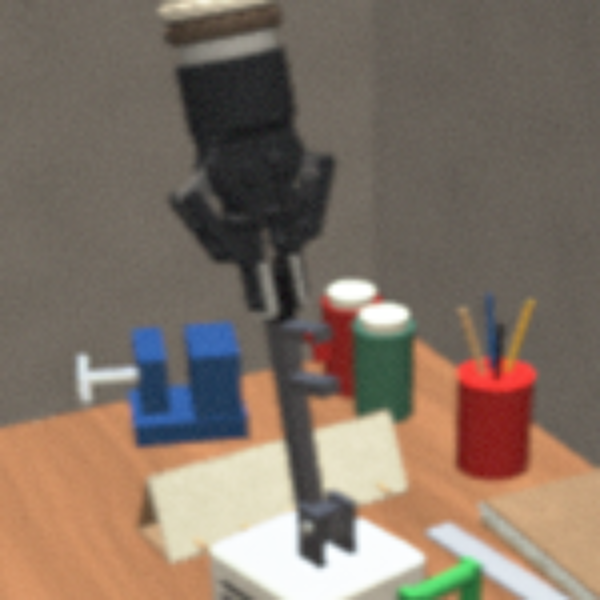

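The arm follows with small forces. There's a 6 N sideways load, so I'll shift about 1.5 mm along ext x and continue.

```bash
python3 - <<'E'
from h import *
from plant import ctrl
sh=Rz(EA)@np.array([.0015,0,0])
for th in(1.6,1.4,1.2,1.0,.8,.6,.45):
    p,R=pose(th,.172,-.3*th/2.06);ctrl.movel(p+sh,R,max_speed=.15);s=st(ctrl,th)
    if np.linalg.norm(s["ft_force"])>30: print("stop");break
c=ctrl.read_camera("side");cv2.imwrite("pics/side9.png",cv2.resize(c["color"][90:240,220:370],None,fx=4,fy=4))
E
```

```text
1.6 30.61 [0.528  0.1348 0.3206] F [-1.7  1.4  8.2] T [ 0.16  0.46 -0.12] g 0.216
1.4 30.98 [0.5363 0.1009 0.3215] F [-2.  -2.1  9.8] T [-0.39  0.32 -0.14] g 0.211
1.2 31.36 [0.5443 0.0682 0.3152] F [-1.5 -3.2  8.4] T [-0.5   0.24 -0.09] g 0.214
1.0 31.73 [0.5518 0.0375 0.3024] F [-0.2 -4.2  6.6] T [-0.57 -0.07 -0.05] g 0.215
0.8 32.11 [0.5585 0.01   0.2836] F [ 1.3 -5.6  4.2] T [-0.93 -0.24 -0.16] g 0.215
0.6 32.48 [ 0.5642 -0.0133  0.2595] F [ 1.8 -4.9  4.1] T [-0.77 -0.19 -0.13] g 0.214
0.45 32.81 [ 0.5677 -0.0277  0.2385] F [ 0.8 -5.2  3.5] T [-0.68 -0.15 -0.05] g 0.214
```

View pics/side9.png

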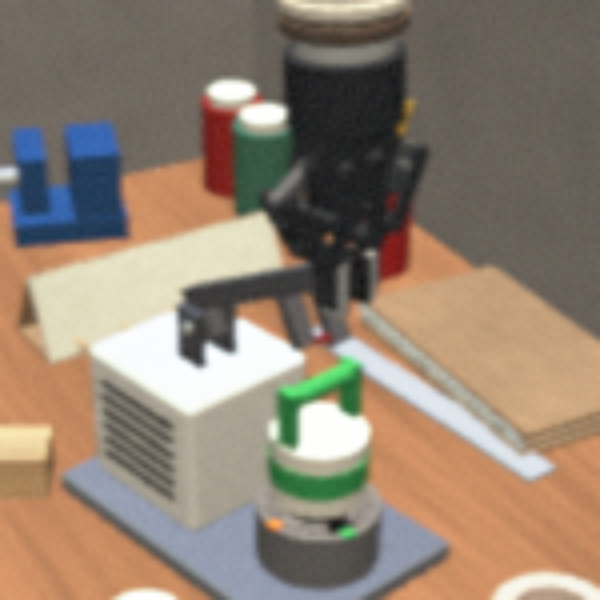

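The arm is coming down with the hook's prongs heading onto the bar. Next I lower to latch.

```bash
python3 - <<'E'
from h import *
from plant import ctrl
sh=Rz(EA)@np.array([.0012,0,0])
for th in(.32,.22,.14,.08,.03,0,-.02,-.04):
    p,R=pose(th,.172,-.3*max(th,0)/2.06);ctrl.movel(p+sh,R,max_speed=.1);ctrl.dwell(.08);s=st(ctrl,th)
    print("   z err",round(s["tool_pos"][2]-p[2],4))
    if np.linalg.norm(s["ft_force"])>28: print("stop");break
c=ctrl.read_camera("side");cv2.imwrite("pics/side10.png",cv2.resize(c["color"][100:220,250:370],None,fx=5,fy=5))
E
```

```text
0.32 33.32 [ 0.5701 -0.0373  0.2187] F [ 1.9 -5.2  3.1] T [-0.85 -0.48 -0.19] g 0.211
   z err 0.0002
0.22 33.73 [ 0.5715 -0.0431  0.2027] F [ 2.3 -6.4  2.9] T [-0.74 -0.32 -0.18] g 0.212
   z err 0.0002
0.14 34.1 [ 0.5723 -0.0467  0.1893] F [ 2.3 -5.9  2.4] T [-0.7  -0.21 -0.07] g 0.211
   z err 0.0002
0.08 34.43 [ 0.5729 -0.0487  0.1791] F [ 2.1 -7.   2. ] T [-0.78 -0.37 -0.07] g 0.209
   z err 0.0001
0.03 34.77 [ 0.5731 -0.0499  0.1705] F [ 2.5 -5.3  1.8] T [-0.8  -0.42 -0.05] g 0.215
   z err 0.0
0 35.1 [ 0.5733 -0.0505  0.1655] F [ 1.9 -7.   2.4] T [-0.65 -0.26 -0.06] g 0.212
   z err 0.0002
-0.02 35.43 [ 0.5734 -0.0508  0.1621] F [ 1.9 -5.9  2.5] T [-0.68 -0.31 -0.07] g 0.215
   z err 0.0002
-0.04 35.77 [ 0.5735 -0.0511  0.1586] F [ 2.6 -5.9  1.8] T [-0.76 -0.33 -0.14] g 0.211
   z err 0.0002
```

View pics/side10.png

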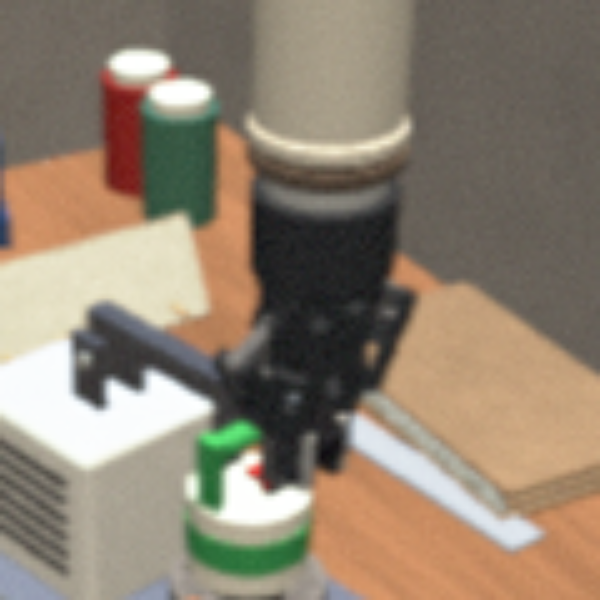

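There has been no resistance yet, so the true arm angle is a bit higher than commanded; the grip sits slightly off the handle's centre. I'll keep lowering until I feel the latch and then the throat.

```bash
python3 - <<'E'
from h import *
from plant import ctrl
p0=ctrl.sense()["tool_pos"]
x,y,z=pose(-.04,.172,0)[0]+Rz(EA)@np.array([.0010,.0008,0])
for i in range(12):
    z-=.0025
    ctrl.movel([x,y,z],max_speed=.06);ctrl.dwell(.05);s=st(ctrl,round(z,4))
    if s["ft_force"][2]>15 : print("stop");break
    if z<.137:break
c=ctrl.read_camera("side");cv2.imwrite("pics/side11.png",cv2.resize(c["color"][120:220,260:350],None,fx=6,fy=6,interpolation=cv2.INTER_CUBIC))
E
```

```text
0.1559 36.12 [ 0.5735 -0.0512  0.1566] F [ 2.2 -8.6  4.2] T [-0.99 -0.34 -0.15] g 0.216
0.1534 36.42 [ 0.5736 -0.0512  0.1546] F [ 1.4 -7.8  8.8] T [-0.88  0.06 -0.24] g 0.212
0.1509 36.72 [ 0.5736 -0.0513  0.1523] F [ 0.1 -9.4  8.5] T [-0.78  0.14 -0.21] g 0.214
0.1484 37.02 [ 0.5736 -0.0513  0.1498] F [-0.2 -7.8  8.8] T [-0.92  0.28 -0.03] g 0.208
0.1459 37.32 [ 0.5735 -0.0513  0.1475] F [-0.5 -7.7 11. ] T [-0.82  0.29 -0.02] g 0.212
0.1434 37.62 [ 0.5736 -0.0512  0.145 ] F [-1.7 -7.9 10.7] T [-0.78  0.24 -0.16] g 0.215
0.1409 37.92 [ 0.5735 -0.0511  0.1425] F [-1.3 -7.3 12.2] T [-0.92  0.38 -0.  ] g 0.213
0.1384 38.22 [ 0.5736 -0.0511  0.1418] F [-6.1 -6.4 26.7] T [-0.64  1.62  0.03] g 0.212
stop
```

View pics/side11.png

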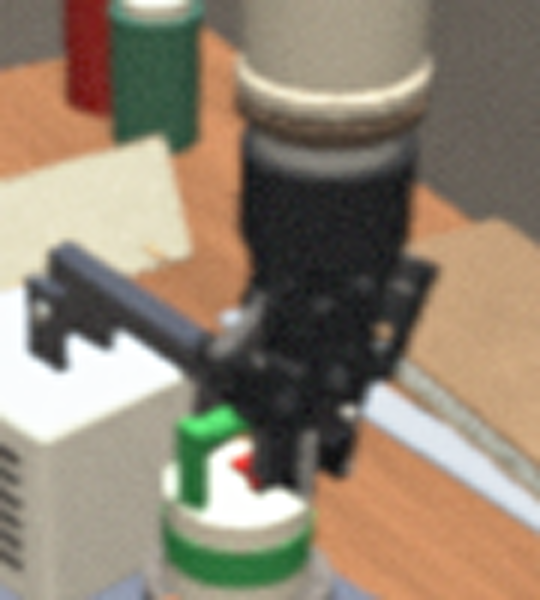

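The force plateaus at about 9 N and then rises at about the plunger spring's slope. So since TCP 0.156 the hook has probably been pressing the canister down, the throat resting on the bar. I'll ease back up at once and look.

```bash
python3 - <<'E'
from h import *
from plant import ctrl
S=load("side")
print("latch proj",[(L,h,proj(S,armpt(0,L,h,org=ORG))[0].round(1).tolist()) for L,h in((.125,-.015),(.14,-.015),(.14,-.03),(.11,-.015),(.145,0))])
x,y,_=pose(-.04,.172,0)[0]+Rz(EA)@np.array([.0010,.0008,0])
for z in(.146,.152,.156,.158):
    ctrl.movel([x,y,z],max_speed=.06);ctrl.dwell(.06);st(ctrl,z)
ctrl.grip(.5);st(ctrl,"open")
ctrl.movel([x,y,.30],max_speed=.2)
ctrl.movep([.50,-.20,.36],ori(EA-np.pi,0));st(ctrl,"away")
for n in("side","top"):
    c=ctrl.read_camera(n); pickle.dump(c,open(f"{n}12.pkl","wb"))
    x0,y0=(250,145) if n=="side" else (195,150)
    cv2.imwrite(f"pics/{n}12.png",cv2.resize(c["color"][y0:y0+85,x0:x0+95],None,fx=7,fy=7,interpolation=cv2.INTER_CUBIC))
E
```

```text
latch proj [(0.125, -0.015, [299.9, 190.4]), (0.14, -0.015, [303.6, 192.6]), (0.14, -0.03, [303.5, 197.0]), (0.11, -0.015, [296.3, 188.3]), (0.145, 0, [305.1, 188.8])]
0.146 38.6 [ 0.5735 -0.0511  0.1472] F [-0.3 -6.5  7.4] T [-1.6  -0.04 -0.12] g 0.213
0.152 38.91 [ 0.5734 -0.0508  0.1528] F [-0.1 -6.2  5.4] T [-1.62 -0.2  -0.16] g 0.21
0.156 39.22 [ 0.5733 -0.0505  0.1561] F [ 2.2 -5.8  0.7] T [-1.64 -0.58 -0.08] g 0.212
0.158 39.52 [ 0.5733 -0.0504  0.1575] F [ 3.  -6.  -3.8] T [-1.91 -0.98 -0.16] g 0.214
open 39.88 [ 0.5724 -0.049   0.1577] F [-0.6  0.5  0.1] T [ 0.06 -0.    0.01] g 0.498
away 41.88 [ 0.5001 -0.1991  0.3592] F [ 0.7 -0.   0. ] T [-0.02 -0.01 -0.03] g 0.503
```

View pics/side12.png

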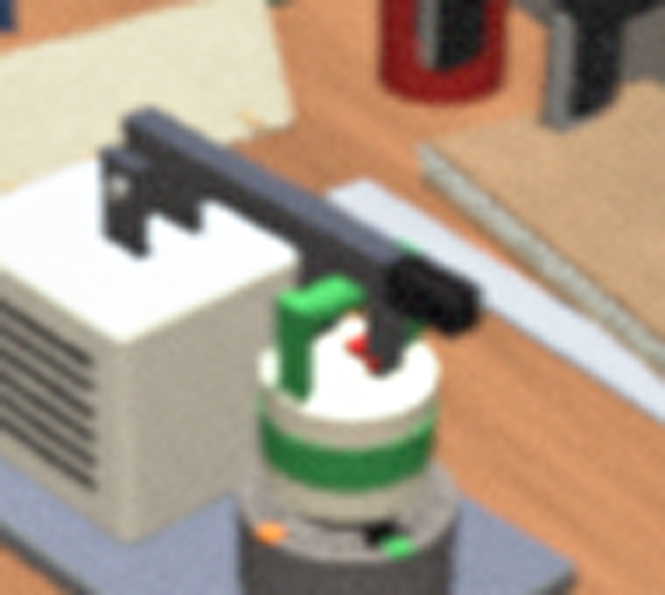

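View pics/top12.png

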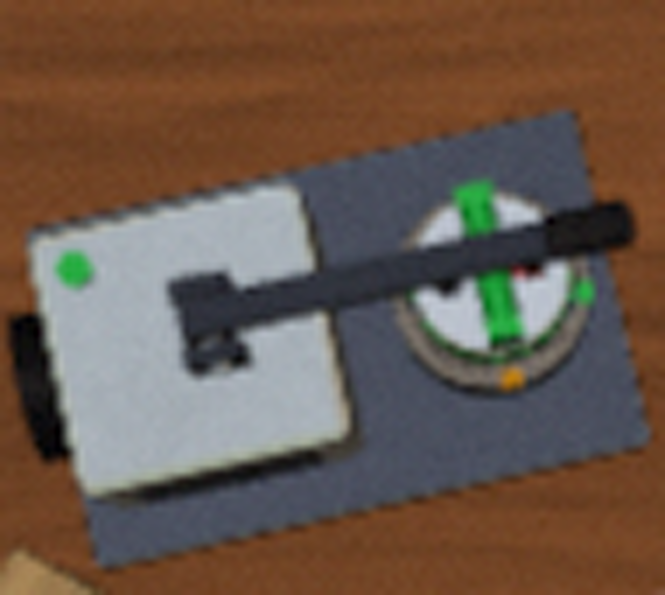

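The hook is over the bar and the latch is visible under it (side crop (350–372, 343–365)), lying level in its shut position. I'll quantify the arm angle, the canister height and the canister yaw.

```bash
python3 - <<'E'
from h import *
S,T=load("side"),load("top")
f=lambda p:np.concatenate([proj(S,armpt(p[0],.169,.018,org=ORG))[0]-(311.9,186.9),proj(T,armpt(p[0],.169,.018,org=ORG))[0]-(279.3,182.9)])
r=least_squares(f,[.05]);print("theta",r.x,r.fun.round(1))
for t in(-.1,0,.1,.2):print(t,f([t]).round(1))
# latch shut line projections and for open latch
for t in(0,.08): print("latch level",t,[((proj(S,armpt(t,L,h,org=ORG))[0]-[250,145])*7).round().tolist() for L,h in((.139,-.015),(.125,-.015),(.139,-.022),(.125,-.022),(.139,0))])
from ov import *
overlay(12,[*ORG,.1473],EA,"pics/ov12.png",265,165,60,75,8)
overlay(12,[*ORG,.1473],EA,"pics/ov12t.png",240,165,60,60,8,n="top")
E
```

```text
theta [-0.00541045] [-0.4  0.1 -0.9 -0.5]
-0.1 [-0.4  5.2 -0.7  0.2]
0 [-0.4 -0.2 -0.9 -0.5]
0.1 [-0.9 -5.8 -1.7 -1.1]
0.2 [ -1.8 -11.7  -3.   -1.6]
latch level 0 [[374.0, 332.0], [350.0, 318.0], [373.0, 347.0], [349.0, 333.0], [375.0, 301.0]]
latch level 0.08 [[376.0, 309.0], [352.0, 298.0], [376.0, 325.0], [352.0, 313.0], [375.0, 276.0]]
```

View pics/ov12.png

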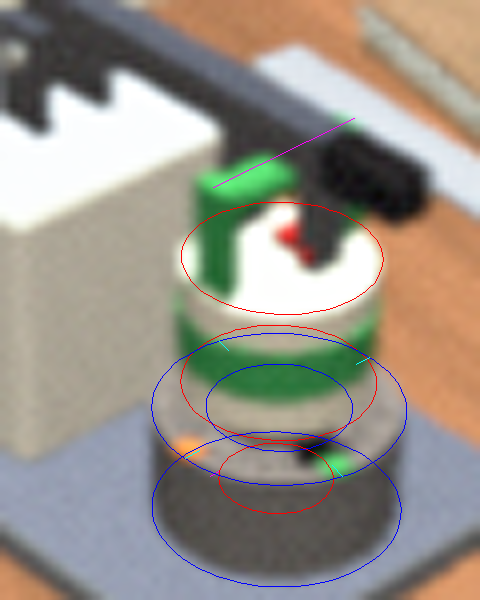

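View pics/ov12t.png

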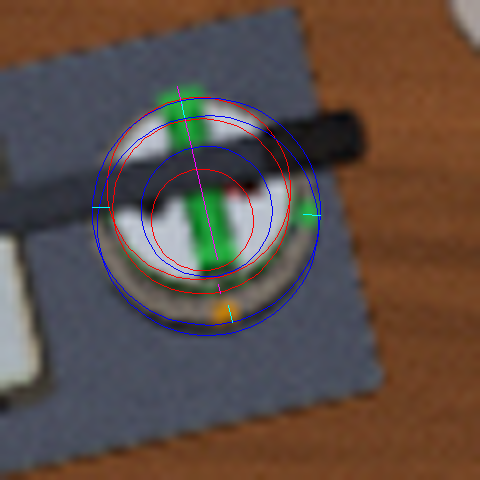

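Arm angle is ≈ −0.005 rad. To check the canister's height and yaw, I'll compare the pictures before (locked, free) and after directly.

```bash
python3 - <<'E'
from h import *
a=load("side",6)["color"];b=load("side",12)["color"]
def up(i,x0,y0,w,h): return cv2.resize(i[y0:y0+h,x0:x0+w],None,fx=8,fy=8,interpolation=cv2.INTER_CUBIC)
x0,y0,w,h=284,196,32,24   # shell & band
t=up(a,x0,y0,w,h);B=up(b,x0-5,y0-5,w+10,h+10)
r=cv2.matchTemplate(B,t,cv2.TM_CCOEFF_NORMED);_,m,_,l=cv2.minMaxLoc(r);print("shell shift px",(l[0]/8-5,l[1]/8-5),m)
x0,y0,w,h=285,183,14,14
t=up(a,x0,y0,w,h);B=up(b,x0-4,y0-4,w+8,h+8)
r=cv2.matchTemplate(B,t,cv2.TM_CCOEFF_NORMED);_,m,_,l=cv2.minMaxLoc(r);print("left post shift px",(l[0]/8-4,l[1]/8-4),m)
S=load("side");print("px per mm z",(proj(S,[*ORG,.12])-proj(S,[*ORG,.13]))[0]/10)
T=load("top",12)["color"]
m=cv2.inRange(cv2.cvtColor(T,cv2.COLOR_BGR2HSV),(50,120,70),(75,255,255));m[:,:255]=0;m[:,276:]=0;m[:170]=0;m[202:]=0
ys,xs=np.nonzero(m);P=np.array([back(load("top"),(u,v),.17)[:2] for u,v in zip(xs,ys)])
vx,vy,cx,cy=cv2.fitLine(P.astype(np.float32),cv2.DIST_HUBER,0,.001,.001).ravel();print(len(xs),"bar yaw",np.arctan2(vy,vx),"mid",cx,cy,"EA",EA)
d=np.hstack([a[165:235,270:330],b[165:235,270:330]]);cv2.imwrite("pics/cmp.png",cv2.resize(d,None,fx=6,fy=6,interpolation=cv2.INTER_CUBIC))
E
```

```text
shell shift px (0.0, 0.25) 0.9353703260421753
left post shift px (0.125, 0.75) 0.9075976610183716
px per mm z [-0.0079473   0.28932412]
76 bar yaw 0.25408107 mid 0.55785674 -0.006175474 EA 0.243
```

View pics/cmp.png

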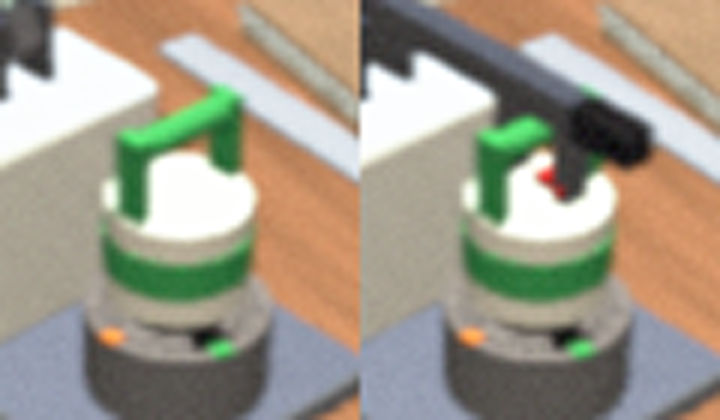

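```bash
python3 - <<'E'
from h import *
a=load("side",6)["color"].astype(np.float32);b=load("side",12)["color"].astype(np.float32)
# red-channel vertical profile across white/green/white band, per column, best subpixel shift
from scipy.ndimage import shift
for x in range(292,310,3):
    A=a[198:222,x-1:x+2,2].mean(1);B=b[198:222,x-1:x+2,2].mean(1)
    ss=np.arange(-2,3.01,.05);print(x,ss[np.argmin([((shift(A,s,order=3,mode='nearest')-B)[3:-3]**2).sum() for s in ss])].round(2))
from plant import ctrl
n=0
for i in range(1):
    c=ctrl.read_camera("side");b2=c["color"].astype(np.float32)
    print("still:",np.abs(b2-b)[165:235,280:325].mean().round(2))
st(ctrl,"now")
E
```

```text
292 0.05
295 0.0
298 0.0
301 0.0
304 0.05
307 0.0
still: 2.12
now 42.02 [ 0.5003 -0.1991  0.3595] F [ 0.3 -0.4  0.1] T [-0.03 -0.04 -0.04] g 0.502
```

The band shows zero shift, so the canister is back at its lock height. The arm is level, so the bar is fully in the throat, and the latch is visible shut below it. The gripper is well clear, so I'm handing in.

```bash
python3 - <<'E'
from plant import ctrl
print(ctrl.sign_off())
E
```

```text
the job is handed in; nothing more can be done
None
```

The fresh canister is locked in the socket with the hook latched over its green bar. I handed the job in at about 42 s; the sign-off reports no verdict.

**What I did:** I gripped the canister by its bar, lowered its lugs into the slots and pressed it down to the rim. Then I twisted it 76° clockwise and let the spring lift it. After that I gripped the hook arm's handle, swung it over and pushed the hook down onto the bar.

**Last checks:**
- **Lock height:** while I still held the canister it stopped rising with its underside at about 30 mm, and it resisted turning back. The final side picture shows no height change from the locked, released state. A coarser template match suggested up to 2.5 mm lower, which is still within limits.
- **Alignment:** the bar is within about 0.01 rad of the extractor's x axis.
- **Hook and latch:** the arm angle is about −0.005 rad. I judged the latch shut from the picture, where it is visible level under the bar; a small downward force when I eased the handle up agreed. I did not do a separate pull test.
- **Clearance:** the gripper is empty, well clear and reading about zero force. I did not run a final check that every other object was unmoved, but I saw no contact with them.

**What went wrong:** while latching I overshot and pressed the canister down about 10 mm against its spring, with a peak of about 27 N at the wrist. I eased off and it came back up to its lock height.

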